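Press the hex key set home in the hardware tray and shut the tray

TASK

Put the folding hex key set back into its long recess in the pulled-out grey hardware tray, keys upward, and press it down past the spring clips until its top is flush with the tray. Then push the tray fully shut with the set in it, and leave the other things on the bench where they are.

Things in the scene. Friction and masses are not known exactly. Their poses are not given: they have to be found in the camera images.
- hexset: Folding hex key set: a plain stainless steel block 90 x 34 x 26 mm (x, y, z; flat top) with steel keys lying in its upper side, about 0.16 kg. Lies flat on the bench to the left or the right of the tray. Origin: centre of its underside; x along its length, z up (keys upward). Either end may go either way round in the recess.
- tray_unit: Low grey plastic housing, fixed to the bench, 185 deep x 206 wide x 55 mm high, open towards the robot; the tray slides in it. Origin: at bench height, middle of the front opening's edge; its x axis points into the housing (the way the tray closes), y to the left. The underside of its roof is 47 mm above the bench, 5 mm above the tray's top.
- tray (a joint): How far the tray is pulled out (m): 0 fully shut, 0.14 fully out; starts pulled out 0.12 to 0.14. It slides along the housing's x with about 2 N of friction.
- recess_mouth (a point): Centre of the long recess's mouth, on the tray's flat top 42 mm above the bench; moves with the tray, axes as the housing's. The recess is 39 mm (x) by 96 mm (y, its length) and 26 mm deep; the set lies in it with its length along y. A small square well with screws, 84 mm to the left, is not for the set. The flat top is clear 50 mm or more towards the robot and the housing.
- recess_floor (a point): Centre of the long recess's floor, 16 mm above the bench, below recess_mouth; the set's underside lies here when home. Sprung steel clips in the middle of both short end walls lean inwards: the set put in loosely stops on them about 12 to 15 mm proud and needs roughly 5 to 15 N straight down to go home.
- tray_front (a point): Middle of the outer (robot-side) face of the tray's upright front panel, 30 mm above the bench; moves with the tray. The panel is 206 mm wide, 12 mm thick, from 3 to 45 mm above the bench (3 mm above the tray's flat top). Push here along the housing's x to shut the tray.
- level: Bystander: small aluminium level, bar 100 x 18 x 36 mm standing on its long narrow edge, vials in its top and side; on the other side of the tray from the set. Origin: centre of its underside, x along its length.
- screwdriver: Bystander: yellow-handled screwdriver lying on the bench beside the housing. x along its length.
- jar: Bystander: glass jar with steel cap, 56 mm across, 75 mm high. Origin: centre of its underside.
- mug: Bystander: white mug, 80 mm across, 90 mm high. Origin: centre of its underside.
Not all that is in view belongs to the job. What is shaped like the hexset but blue or turquoise is not meant.

How it is judged:
By the outcome, as a careful person would: the job done as asked, in the order asked, and still so for the second after the job is handed in, with the robot touching nothing.
It also fails if it takes over 48 s, if anything falls off the work surface, if the arm or the gripper's body presses on something with over 40 N, if the wrist force passes 120 N, or if a joint passes its speed limit or range.

ROBOT

A 7-joint arm with a two-finger parallel gripper is mounted at the origin on the work surface. World frame = base frame: x ahead of the robot, y to its left, z up, the work surface at z = 0. Lengths are in m, angles in rad, forces in N, time in s.
With the tool pointing down it reaches from about 0.4 to 0.875 m from the base axis. Payload 6.5 kg.
Tool frame: the origin (TCP) lies on the front face of the gripper's body, between the roots of the fingers; the fingertips stand 73 mm ahead of it and the grasp point (between the pads) lies 54 mm ahead of it; z points along the fingers, y is the line along which they close (so a half turn about z gives the same grasp; the last joint's range is limited). The gripper opens to 85 mm and grips with 20 to 120 N. Pads are 22 mm wide; open, the fingers measure 114 mm over their backs; the gripper's body (76 mm by 85 mm) begins 54 mm behind the grasp point. The pads swing forward as they close: fully open they stand 13 mm farther back than shut.
Start: joints at [1.171, 0.536, -0.004, 1.538, 0.003, 1.067, -0.071], TCP at [0.213, -0.614, 0.304] pointing down, gripper open.
Joint ranges: [-2.7, 2.7], [-0.37, 2.16], [-1.27, 1.26], [0.24, 2.4], [-1.31, 4.45], [0.19, 1.91], [-2.76, 2.76]. Speed limits (rad/s): [2.39, 2.39, 3.14, 3.14, 3.14, 3.14, 3.14].

INTERFACE

Orientations are given as a unit quaternion [w, x, y, z].
In Python, from rig import get_obs, imaging, order gives the robot as it stands. The module is installed in compiled form; this text tells all that it offers.
- The arm moves only by the tool servo_tool, never from a script. Its argument "series" is a list of rows, each an object of numbers: "rx", "ry", "rz": the turn, a rotation vector about the tool's x, y, z in degrees; "x", "y", "z": the shift along the tool's x, y, z in cm; "jaw": the finger opening in cm, from 0 to 8.54. In form: [{"rx": .., "ry": .., "rz": .., "x": .., "y": .., "z": .., "jaw": ..}, ...]. A call has 1 to 10 rows; each row shifts and turns the commanded pose from where the row before left it, along the tool's axes as they then stand; what a row does not reach is not made up. A row lasts 1/10 s, in which the tool goes at most 50 mm and 8.59 degrees, less where a joint would pass 70% of its speed; a pose out of reach is approached as far as the arm can. A call with a gripper value outside its range is refused whole. The fingers move at their own pace and stop on an object; "grip_force" is the grip in N (left out, the last holds). Time passes only in rows, so rows that do not move let the fingers close. It gives the time, the measured TCP pose, the force, the opening and the grip force at its end, in the units of the state.
- get_obs(): the state, without advancing time (a new reading comes with each control period).
- imaging.read_camera(name): name is "scene" or "side" or "wrist"; returns the picture (480x640x3 uint8, red, green, blue); there is no depth.
- imaging.camera_model(name): a dict with "intrinsics" (3x3 intrinsics, pixels), "world_to_cam" (4x4, takes a point from world to camera coordinates); the wrist camera has in their place "T_tool_cam" (4x4, takes a point from camera to tool coordinates, whose origin is the TCP and whose axes are the flange's). Camera axes: x right, y up, looking along -z (the intrinsics and any distortion apply to the point x, -y, -z); pixel columns grow to the right and rows downward; lengths in m; the calibration is good to about 2 mm. A picture is of the moment at which its call begins: read the wrist's pose just before it. camera_model takes no time and is no camera call.
- order.finish_job(): hands the job in; it is judged then, once.
Trained networks look in the newest picture that a camera, given by its name, has taken for a name from the list of things; names that differ only in an ending like _2 or _b are one class to them, and where a whole thing is asked for, a point or a joint stands for the part that bears it (a point fixed in the world has none). Each returns a list of dicts, best first, with "conf" (0 to 1); they miss things now and then, are a little off and sometimes report something else, mostly with a low value. They report only what shows in the picture. A call takes as long as a camera call. They do not tell look-alikes from the thing itself.
- imaging.silhouettes(query, camera): "mask" (480x640 bool, what is visible of it) and "box" ([left, top, right, bottom] in pixels, round what is visible of it).
- imaging.mark_of(query, camera): "point" ([column, row] in pixels: a listed point, or the origin of a listed thing).
The state is a dict: "clock": time; "joint_pos": joint angles; "qd": joint speeds; "tau": joint torques, N m; "position": TCP position; "orientation": TCP orientation; "contact_force": force on the tool from outside, world axes, zero at the start; "moment": the same for the moment, N m; "gripper_width": finger opening in m; "grasp_force": force on a finger pad.
Only numpy, scipy, OpenCV 4.12 (cv2) and the standard library are available. Lean on these libraries where they do the work, as an engineer would, in place of code of your own. Each camera call takes 0.05 s, during which the arm holds its last target. There are 200 camera calls.

## Working session

There is one attempt and no reset: what is moved stays moved. The work goes in short steps, Python scripts to look and compute and a tool call to move; the robot and the scene stay as the last step left them, time stands still between calls to the robot, and variables do not carry over. Pictures are saved under pics/ and viewed, at most 10 in all, crops included, and the job is handed in when it is done.

Besides the shell and the picture viewer there is one more tool, called by a JSON object that holds its "fn" and its "kwargs". servo_tool: Moves the arm, as the interface text tells. Its arguments: {"type":"object","properties":{"series":{"type":"array","items":{"type":"object","properties":{"rx":{"type":"number"},"ry":{"type":"number"},"rz":{"type":"number"},"x":{"type":"number"},"y":{"type":"number"},"z":{"type":"number"},"jaw":{"type":"number"}}}},"grip_force":{"type":"number"}},"required":["series"]}

```bash
mkdir -p pics
cat > h.py <<'E'
import numpy as np, cv2
from rig import get_obs, imaging, order
from scipy.spatial.transform import Rotation as R
def T_tool():
    o=get_obs(); q=o['orientation']; T=np.eye(4); T[:3,:3]=R.from_quat([q[1],q[2],q[3],q[0]]).as_matrix(); T[:3,3]=o['position']; return T
def cam(name,T=None):
    m=imaging.camera_model(name); K=np.array(m['intrinsics'])
    W=np.array(m['world_to_cam']) if 'world_to_cam' in m else np.linalg.inv((T_tool() if T is None else T)@np.array(m['T_tool_cam']))
    return K,W,m
def ray(name,px,T=None):
    K,W,m=cam(name,T); d=m.get('distortion'); 
    p=cv2.undistortPoints(np.array([[px]],float),K,None if d is None else np.array(d,float))[0,0]
    C=np.linalg.inv(W); v=C[:3,:3]@np.array([p[0],-p[1],-1]); return C[:3,3],v/np.linalg.norm(v)
def onz(name,px,z,T=None):
    c,v=ray(name,px,T); return c+v*(z-c[2])/v[2]
def tri(rs):
    A=sum(np.eye(3)-np.outer(v,v) for c,v in rs); b=sum((np.eye(3)-np.outer(v,v))@c for c,v in rs)
    X=np.linalg.solve(A,b); return X,[np.linalg.norm((np.eye(3)-np.outer(v,v))@(X-c)) for c,v in rs]
def proj(name,X,T=None):
    K,W,m=cam(name,T); p=W[:3,:3]@np.array(X)+W[:3,3]; p=K@np.array([p[0],-p[1],-p[2]]); return p[:2]/p[2]
E
python3 - <<'E'
from h import *
for n in ('scene','side','wrist'):
    im=imaging.read_camera(n); cv2.imwrite(f'pics/{n}0.png',im[:,:,::-1]); m=imaging.camera_model(n)
    print(n,{k:(np.array(v).round(3).tolist() if k!='x' else v) for k,v in m.items()})
a=cv2.imread('pics/scene0.png');b=cv2.imread('pics/side0.png')
for n in ('scene','side'):
  for q in ('hexset','recess_mouth','recess_floor','tray_front','tray_unit','level'):
    print(n,q,[(np.round(d['point'],1).tolist(),round(d['conf'],2)) for d in imaging.mark_of(q,n)[:4]])
print(get_obs())
E
```

```text
scene {'intrinsics': [[620.979, 0.0, 312.453], [0.0, 620.979, 242.582], [0.0, 0.0, 1.0]], 'world_to_cam': [[0.414, 0.91, -0.023, -0.13], [-0.528, 0.261, 0.808, 0.249], [0.741, -0.323, 0.588, -1.795], [0.0, 0.0, 0.0, 1.0]]}
side {'intrinsics': [[605.876, 0.0, 315.763], [0.0, 605.876, 230.248], [0.0, 0.0, 1.0]], 'world_to_cam': [[-0.697, -0.717, 0.007, 0.304], [0.362, -0.344, 0.866, -0.265], [-0.619, 0.606, 0.5, -1.198], [0.0, 0.0, 0.0, 1.0]]}
wrist {'intrinsics': [[410.217, 0.0, 322.514], [0.0, 410.217, 235.194], [0.0, 0.0, 1.0]], 'T_tool_cam': [[0.001, 0.955, 0.297, 0.076], [1.0, -0.001, -0.0, -0.001], [-0.0, 0.297, -0.955, -0.071], [0.0, 0.0, 0.0, 1.0]]}
scene hexset [([207.5, 273.2], 0.84), ([168.1, 248.5], 0.82), ([258.6, 299.7], 0.61), ([247.8, 246.3], 0.61)]
scene recess_mouth [([348.4, 261.5], 0.81), ([128.5, 332.3], 0.7)]
scene recess_floor [([345.8, 271.6], 0.92)]
scene tray_front [([327.2, 240.5], 0.58)]
scene tray_unit [([374.4, 286.8], 0.61)]
scene level [([456.0, 216.6], 0.87)]
side hexset [([389.0, 231.1], 0.83), ([381.1, 254.4], 0.77), ([446.7, 241.5], 0.74)]
side reces
[... 260 characters left out ...]
nt_pos': array([ 1.17080541,  0.53640251, -0.00438267,  1.53793964,  0.00258438,
        1.06732842, -0.07118248]), 'qd': array([-0.0005617 , -0.00126767,  0.00016767, -0.00097664, -0.00095549,
        0.00045539,  0.00094102]), 'tau': array([-1.78960699e-04, -5.83248496e+01,  1.04734775e+00, -2.59415996e+01,
        1.23595388e-02,  1.63363096e-03,  5.80696383e-05]), 'position': array([ 0.21294083, -0.61409452,  0.30387293]), 'orientation': array([-3.23275394e-05,  9.86102615e-01,  1.66137384e-01, -2.01244971e-05]), 'contact_force': array([ 0.40168193, -0.04233643,  0.36225415]), 'moment': array([0.02604185, 0.00459825, 0.05060229]), 'grasp_force': 0.0, 'gripper_width': 0.08551370656227582}
```

View pics/scene0.png

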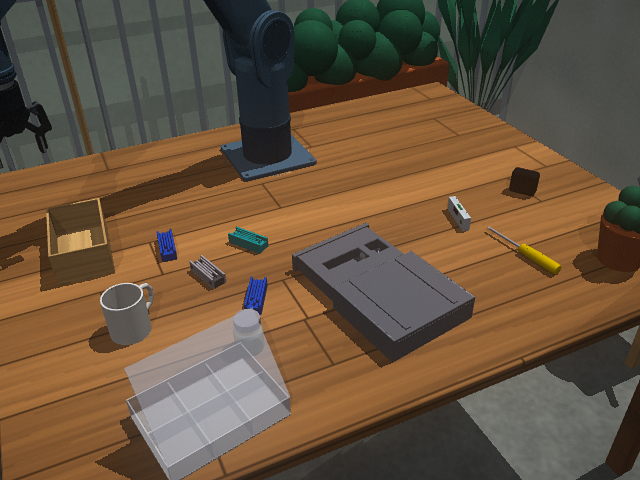

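View pics/side0.png

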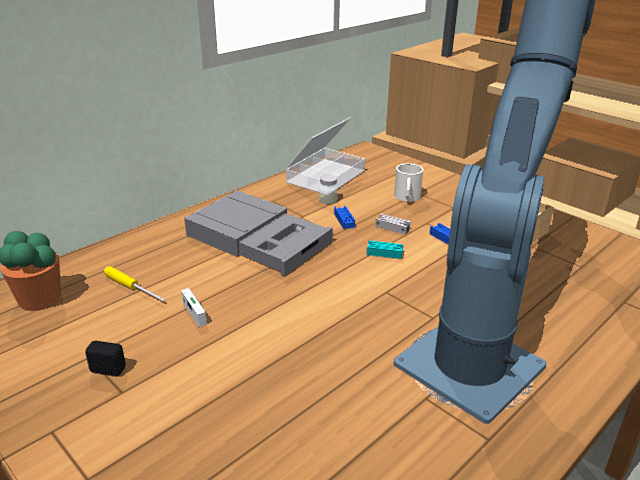

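The scene view shows the steel set at (207,272). The look-alikes are blue at (167,246), blue at (256,294) and turquoise at (248,239). In the side view the steel set is at (392,224). The tray's recess is at (348,258) scene and (287,232) side. I choose the plain steel one and check it with a close crop.

Run:
```python
from h import *
a=imaging.read_camera('scene');b=imaging.read_camera('side')
c1=cv2.resize(a[235:325,150:290],(560,360),interpolation=2);c2=cv2.resize(b[200:260,330:450],(480,240),interpolation=2)
o=np.zeros((600,560,3),np.uint8);o[:360]=c1;o[360:,:480]=c2;cv2.imwrite('pics/crop1.png',o[:,:,::-1])
print('set',tri([ray('scene',(207.5,273.2)),ray('side',(389,231.1))]))
for q,s,d in (('mouth',(348.4,261.5),(288.3,229.6)),('floor',(345.8,271.6),(287,239.5)),('front',(327.2,240.5),(311.4,248.7)),('unit',(374.4,286.8),(264.7,241.1)),('level',(456,216.6),(194.9,311.6))):
    print(q,tri([ray('scene',s),ray('side',d)]))
for n in ('scene','side'):
  for d in imaging.silhouettes('hexset',n):
    m=d['mask'].astype(np.uint8); im=a if n=='scene' else b
    print(n,d['box'],round(d['conf'],2),im[d['mask']].mean(0).round())
    mu=cv2.findContours(m,0,2)[0]; r=cv2.minAreaRect(max(mu,key=len)); 
    v=cv2.boxPoints(r); print([onz(n,p,.02)[:2].round(3).tolist() for p in v])
for n,p in (('mug',(127,330)),('bin',(80,250)),('jar',(247,345))): print(n,onz('scene',p,0).round(3))
print(T_tool().round(3))
```

```text
set (array([ 0.45132579, -0.30695744, -0.0024619 ]), [np.float64(0.009064521839046904), np.float64(0.009064521839046994)])
mouth (array([ 0.58960338, -0.04482397,  0.04273329]), [np.float64(0.0037230680748182427), np.float64(0.003723068074818291)])
floor (array([ 0.58932419, -0.04550383,  0.01391465]), [np.float64(0.0009397298173031891), np.float64(0.0009397298173031771)])
front (array([ 0.49171288, -0.04165918,  0.03144566]), [np.float64(0.0021287672021266264), np.float64(0.002128767202126785)])
unit (array([ 6.43320073e-01, -9.30256193e-03, -2.49964698e-04]), [np.float64(0.002958495666972404), np.float64(0.0029584956669723534)])
level (array([0.50797997, 0.29730977, 0.00580408]), [np.float64(0.0017447870388088245), np.float64(0.001744787038808637)])
scene [246.6, 277.6, 264.8, 314.3] 0.98 [ 40.  57. 137.]
[[0.612, -0.288], [0.518, -0.242], [0.546, -0.211], [0.637, -0.258]]
scene [229.1, 230.1, 266.4, 254.3] 0.81 [35. 85. 83.]
[[0.379, -0.246], [0.321, -0.214], [0.405, -0.152], [0.459, -0.186]]
scene [190.4, 255.6, 224.6, 290.8] 0.78 [95. 86. 87.]
[[0.423, -0.352], [0.383, -0.312], 
[... 161 characters left out ...]
ide [365.0, 240.8, 401.6, 257.5] 0.97 [ 15. 151. 151.]
[[0.391, -0.131], [0.436, -0.189], [0.36, -0.237], [0.318, -0.178]]
side [334.8, 206.8, 354.6, 229.3] 0.85 [ 34.  81. 176.]
[[0.618, -0.237], [0.626, -0.296], [0.514, -0.229], [0.509, -0.175]]
side [426.6, 225.1, 454.4, 242.8] 0.82 [ 39.  81. 172.]
[[0.353, -0.33], [0.383, -0.403], [0.312, -0.392], [0.285, -0.322]]
side [374.8, 214.6, 408.0, 232.5] 0.74 [151. 145. 148.]
[[0.473, -0.253], [0.517, -0.32], [0.42, -0.344], [0.381, -0.278]]
mug [ 0.547 -0.509  0.   ]
bin [ 0.23  -0.556  0.   ]
jar [ 0.689 -0.308  0.   ]
[[ 0.945  0.328 -0.     0.213]
 [ 0.328 -0.945 -0.    -0.614]
 [-0.     0.    -1.     0.304]
 [ 0.     0.     0.     1.   ]]
```

View pics/crop1.png

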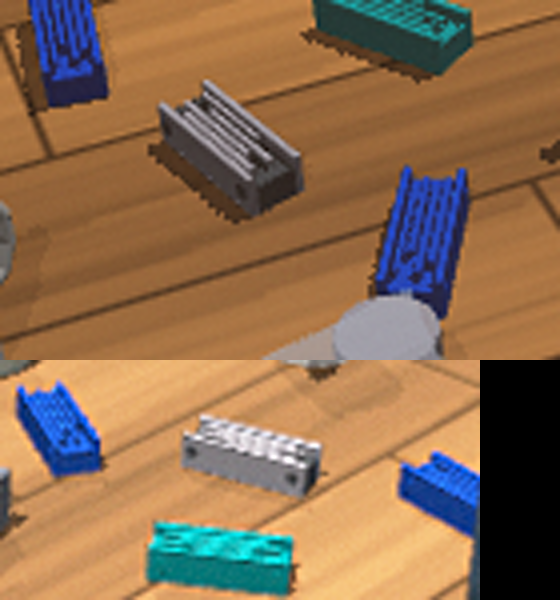

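The crop confirms the steel set at crop (230,150), keys up, with blue and turquoise ones around it. Moving the wrist camera over it next.

{"fn": "servo_tool", "kwargs": {"series": [{"x":3.9,"y":-2.6,"z":0.6},{"x":3.9,"y":-2.6,"z":0.6},{"x":3.9,"y":-2.6,"z":0.6},{"x":3.9,"y":-2.6,"z":0.6},{"x":3.9,"y":-2.6,"z":0.6},{"x":3.9,"y":-2.6,"z":0.6},{"x":3.9,"y":-2.6,"z":0.6},{"x":2,"y":-1.3,"z":0.6},{"x":0,"y":0,"z":0}]}}

```text
invalid input at $.series[0]: expected keys rx, ry, rz, x, y, z, jaw
```

```bash
cat > look.py <<'E'
from h import *
import sys,pickle
def look(qs,fn):
    T=T_tool(); im=imaging.read_camera('wrist'); cv2.imwrite(f'pics/{fn}.png',im[:,:,::-1]); np.save(f'{fn}_T.npy',T)
    for q in qs: print(q,[(np.round(d['point'],1).tolist(),round(d['conf'],2)) for d in imaging.mark_of(q,'wrist')[:4]])
    return T,im
E
python3 - <<'E'
from look import *
T,im=look(['hexset'],'w1')
out=im.copy()
for d in imaging.silhouettes('hexset','wrist'):
    c=im[d['mask']].mean(0); print(d['box'],d['conf'],c.round())
    mu=cv2.findContours(d['mask'].astype(np.uint8),0,2)[0]; v=cv2.boxPoints(cv2.minAreaRect(max(mu,key=len)))
    print(v.round(1).tolist(),[onz('wrist',p,.026,T)[:2].round(4).tolist() for p in v])
print(T.round(3))
E
```

```text
hexset []
[20.9, 0.5, 92.1, 36.1] 0.81 [ 40.  69. 140.]
[[22.0, 0.0], [91.0, 0.0], [91.0, 36.0], [22.0, 36.0]] [[0.2831, -0.3487], [0.3003, -0.3979], [0.2755, -0.4021], [0.258, -0.3517]]
[[ 0.945  0.328 -0.     0.213]
 [ 0.328 -0.945 -0.    -0.614]
 [-0.     0.    -1.     0.304]
 [ 0.     0.     0.     1.   ]]
```

View pics/w1.png

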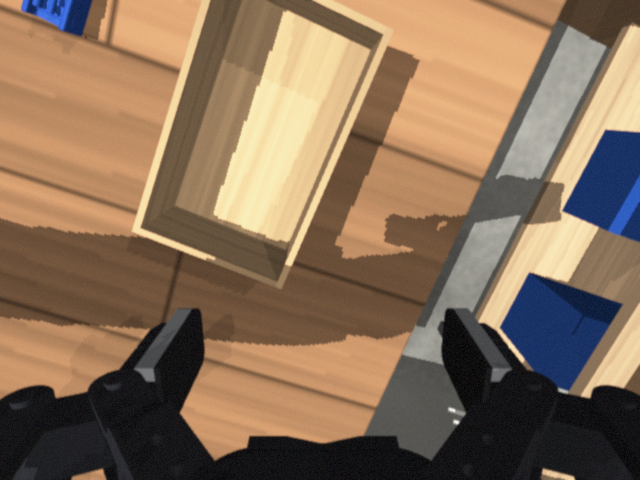

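The wrist view shows the wooden bin at (260,140), because the move was refused: every key is needed. Repeating it with all keys.

{"fn": "servo_tool", "kwargs": {"series": [{"x":3.9,"y":-2.6,"z":0.6,"rx":0,"ry":0,"rz":0,"jaw":8.5},{"x":3.9,"y":-2.6,"z":0.6,"rx":0,"ry":0,"rz":0,"jaw":8.5},{"x":3.9,"y":-2.6,"z":0.6,"rx":0,"ry":0,"rz":0,"jaw":8.5},{"x":3.9,"y":-2.6,"z":0.6,"rx":0,"ry":0,"rz":0,"jaw":8.5},{"x":3.9,"y":-2.6,"z":0.6,"rx":0,"ry":0,"rz":0,"jaw":8.5},{"x":3.9,"y":-2.6,"z":0.6,"rx":0,"ry":0,"rz":0,"jaw":8.5},{"x":2,"y":-2.6,"z":0.6,"rx":0,"ry":0,"rz":0,"jaw":8.5},{"x":0,"y":-1.3,"z":0.6,"rx":0,"ry":0,"rz":0,"jaw":8.5},{"x":0,"y":0,"z":0,"rx":0,"ry":0,"rz":0,"jaw":8.5}]}}

```text
clock: 2.0
position: [0.389, -0.3443, 0.2553]
orientation: [-0.001, 0.986, 0.168, -0.001]
contact_force: [-0.3, -0.5, 0.3]
gripper_width: 0.085
grasp_force: 0.0
```

```bash
cat > seg.py <<'E'
from look import *
def hexs(fn):
    T,im=look(['hexset'],fn)
    for d in imaging.silhouettes('hexset','wrist'):
        c=im[d['mask']].astype(float).mean(0)
        if c.max()-c.min()>30: continue
        mu=cv2.findContours(d['mask'].astype(np.uint8),0,2)[0]; v=cv2.boxPoints(cv2.minAreaRect(max(mu,key=len)))
        print(d['box'],round(d['conf'],2),c.round(),v.round(1).tolist())
        w=np.array([onz('wrist',p,.024,T)[:2] for p in v]); print(w.round(4).tolist(),w.mean(0))
    print(T.round(3).tolist())
E
python3 -c "
from seg import *
hexs('w2')"
```

```text
hexset [([326.8, 290.9], 0.89), ([142.0, 151.5], 0.74), ([318.8, 111.8], 0.62)]
[293.6, 40.6, 345.5, 176.6] 0.59 [147. 141. 143.] [[287.0, 173.0], [293.20001220703125, 40.79999923706055], [343.79998779296875, 43.099998474121094], [337.70001220703125, 175.3000030517578]]
[[0.408, -0.3087], [0.4939, -0.2853], [0.5038, -0.3179], [0.4187, -0.3444]] [ 0.45609859 -0.31406747]
[[0.944, 0.331, -0.002, 0.389], [0.331, -0.944, 0.002, -0.344], [-0.001, -0.002, -1.0, 0.255], [0.0, 0.0, 0.0, 1.0]]
```

View pics/w2.png

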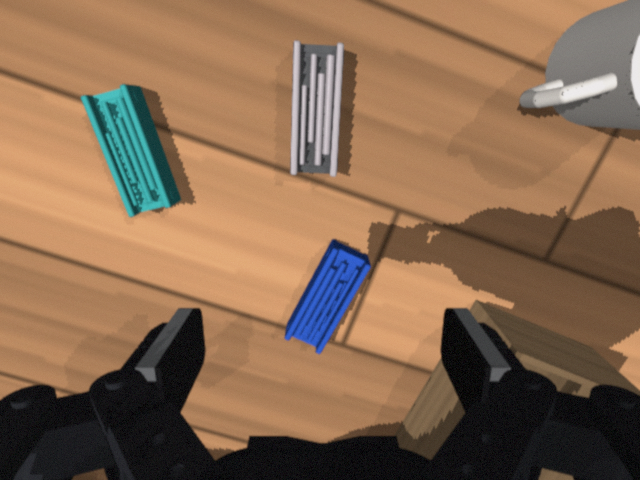

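The wrist view shows the steel set at (318,108), keys up, with turquoise at (132,150), blue at (328,297), and the mug handle at (570,95). The measured size of 89 x 35 mm matches. Going over it lower for the second view.

{"fn": "servo_tool", "kwargs": {"series": [{"x":3.6,"y":-0.3,"z":3,"rx":0,"ry":0,"rz":1.5,"jaw":8.5},{"x":3.6,"y":-0.3,"z":3,"rx":0,"ry":0,"rz":1.5,"jaw":8.5},{"x":0,"y":0,"z":1.5,"rx":0,"ry":0,"rz":0,"jaw":8.5},{"x":0,"y":0,"z":0,"rx":0,"ry":0,"rz":0,"jaw":8.5}]}}

```text
clock: 2.55
position: [0.455, -0.3184, 0.1789]
orientation: [-0.001, 0.99, 0.14, -0.001]
contact_force: [-2.0, 0.1, 0.9]
gripper_width: 0.0851
grasp_force: 0.0
```

```bash
python3 -c "
from seg import *
hexs('w3')
T2=np.load('w2_T.npy');T3=np.load('w3_T.npy')
def corners(f):
    im=cv2.imread(f'pics/{f}.png'); h=cv2.cvtColor(im,cv2.COLOR_BGR2HSV); m=((h[...,1]<40)&(h[...,2]>90)).astype(np.uint8); m[300:]=0
    m=cv2.morphologyEx(m,3,np.ones((9,9)));n,l,s,c=cv2.connectedComponentsWithStats(m)
    for i in range(1,n):
        if s[i,4]>300 and 250<c[i,0]<400:
            v=cv2.boxPoints(cv2.minAreaRect(cv2.findContours((l==i).astype(np.uint8),0,2)[0][0])); print(f,s[i].tolist(),v.round(1).tolist()); 
corners('w2');corners('w3')
"
```

```text
hexset [([341.6, 420.6], 0.97), ([321.3, 228.3], 0.81), ([111.9, 282.1], 0.58)]
[288.8, 159.4, 350.5, 312.1] 0.72 [136. 131. 133.] [[287.0, 158.0], [348.0, 158.0], [348.0, 311.0], [287.0, 311.0]]
[[0.4966, -0.2851], [0.5058, -0.3169], [0.4173, -0.3444], [0.4069, -0.3085]] [ 0.45666128 -0.31372059]
[0.0, 0.6, 45.0, 44.2] 0.24 [50. 48. 49.] [[-0.0, 0.0], [43.0, 0.0], [43.0, 43.0], [0.0, 43.0]]
[[0.5315, -0.1309], [0.5373, -0.1511], [0.5178, -0.1527], [0.5117, -0.1319]] [ 0.52457144 -0.14164305]
[[0.961, 0.278, -0.003, 0.455], [0.278, -0.961, 0.002, -0.318], [-0.003, -0.002, -1.0, 0.179], [0.0, 0.0, 0.0, 1.0]]
w2 [290, 41, 54, 135, 6239] [[289.79998779296875, 173.89999389648438], [293.20001220703125, 40.900001525878906], [343.5, 42.20000076293945], [340.1000061035156, 175.1999969482422]]
w3 [287, 159, 62, 141, 8132] [[287.0, 299.0], [287.0, 159.0], [348.0, 159.0], [348.0, 299.0]]
```

View pics/w3.png

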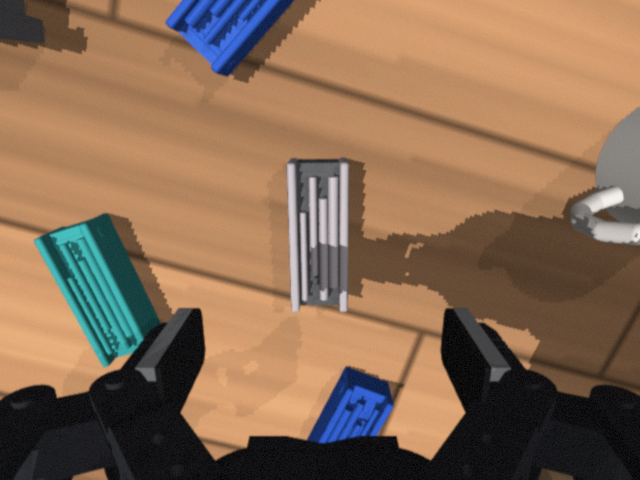

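The view shows the set's top corners at about (289,159), (348,159), (347,311) and (295,311), nearly aligned with the tool.

```bash
python3 -c "
from h import *
T2=np.load('w2_T.npy');T3=np.load('w3_T.npy')
P=[]
for a,b in (((294,41),(289,159)),((343,43),(348,159)),((291.5,174),(294.5,311)),((337,175),(347,311))):
    X,r=tri([ray('wrist',a,T2),ray('wrist',b,T3)]); P.append(X); print(X.round(4),np.round(r,4))
P=np.array(P);c=P.mean(0);l=P[0]+P[1]-P[2]-P[3];print(c,np.degrees(np.arctan2(l[1],l[0])))
print('yaw',np.degrees(np.arctan2(T3[1,0],T3[0,0])), 'delta tool cm',T3[:3,:3].T@(c-T3[:3,3])*100)
"
```

```text
[ 0.495  -0.2854  0.0152] [0.0005 0.0005]
[ 0.5046 -0.3175  0.0178] [0.0002 0.0002]
[ 0.4086 -0.3125  0.0249] [0.0004 0.0004]
[ 0.4191 -0.3433  0.0278] [0.0003 0.0003]
[ 0.45682912 -0.31464699  0.0214323 ] 17.10006809925861
yaw 16.125854692251337 delta tool cm [ 0.3245395  -0.27031483 15.74738934]
```

{"fn": "servo_tool", "kwargs": {"series": [{"x":0.3,"y":-0.3,"z":2.5,"rx":0,"ry":0,"rz":-1,"jaw":8.5},{"x":0,"y":0,"z":4,"rx":0,"ry":0,"rz":0,"jaw":8.5},{"x":0,"y":0,"z":2.6,"rx":0,"ry":0,"rz":0,"jaw":8.5},{"x":0,"y":0,"z":0,"rx":0,"ry":0,"rz":0,"jaw":8.5},{"x":0,"y":0,"z":0,"rx":0,"ry":0,"rz":0,"jaw":8.5}]}}

```text
clock: 3.2
position: [0.4577, -0.3157, 0.0912]
orientation: [0.001, 0.989, 0.148, 0.0]
contact_force: [0.6, -0.6, 0.8]
gripper_width: 0.0846
grasp_force: 0.0
```

{"fn": "servo_tool", "kwargs": {"grip_force": 40, "series": [{"x":-0.1,"y":-0.1,"z":0.5,"rx":0,"ry":0,"rz":0,"jaw":5},{"x":0,"y":0,"z":0,"rx":0,"ry":0,"rz":0,"jaw":2.5},{"x":0,"y":0,"z":0,"rx":0,"ry":0,"rz":0,"jaw":2.5},{"x":0,"y":0,"z":0,"rx":0,"ry":0,"rz":0,"jaw":2.5},{"x":0,"y":0,"z":0,"rx":0,"ry":0,"rz":0,"jaw":2.5}]}}

```text
clock: 3.7
position: [0.4567, -0.3142, 0.0859]
orientation: [0.0, 0.989, 0.149, 0.0]
contact_force: [-2.4, 0.1, 6.1]
gripper_width: 0.0326
grasp_force: 40.1
```

Gripped at 33 mm opening. Now lifting and turning by about 85°.

{"fn": "servo_tool", "kwargs": {"series": [{"x":0,"y":0,"z":-3,"rx":0,"ry":0,"rz":0,"jaw":2.5},{"x":0,"y":0,"z":-4,"rx":0,"ry":0,"rz":-8.5,"jaw":2.5},{"x":0,"y":0,"z":-4,"rx":0,"ry":0,"rz":-8.5,"jaw":2.5},{"x":0,"y":0,"z":-3,"rx":0,"ry":0,"rz":-8.5,"jaw":2.5},{"x":0,"y":0,"z":-2,"rx":0,"ry":0,"rz":-8.5,"jaw":2.5},{"x":0,"y":0,"z":0,"rx":0,"ry":0,"rz":-8.5,"jaw":2.5},{"x":0,"y":0,"z":0,"rx":0,"ry":0,"rz":-8.5,"jaw":2.5},{"x":0,"y":0,"z":0,"rx":0,"ry":0,"rz":-8.5,"jaw":2.5},{"x":0,"y":0,"z":0,"rx":0,"ry":0,"rz":-8.5,"jaw":2.5},{"x":0,"y":0,"z":0,"rx":0,"ry":0,"rz":-8.5,"jaw":2.5}]}}

```text
clock: 4.7
position: [0.4559, -0.3138, 0.2449]
orientation: [-0.0, 0.682, 0.731, -0.0]
contact_force: [0.3, -0.5, -1.7]
gripper_width: 0.0328
grasp_force: 41.2
```

{"fn": "servo_tool", "kwargs": {"series": [{"x":3.4,"y":3.4,"z":0,"rx":0,"ry":0,"rz":0,"jaw":2.5},{"x":3.4,"y":3.4,"z":0,"rx":0,"ry":0,"rz":0,"jaw":2.5},{"x":3.4,"y":3.4,"z":0,"rx":0,"ry":0,"rz":0,"jaw":2.5},{"x":3.4,"y":3.4,"z":0,"rx":0,"ry":0,"rz":0,"jaw":2.5},{"x":0,"y":0,"z":0,"rx":0,"ry":0,"rz":-8,"jaw":2.5},{"x":0,"y":0,"z":0,"rx":0,"ry":0,"rz":0,"jaw":2.5}]}}

```text
clock: 5.3
position: [0.5839, -0.1676, 0.2447]
orientation: [-0.0, 0.63, 0.777, 0.0]
contact_force: [-0.8, -0.0, -2.1]
gripper_width: 0.033
grasp_force: 41.1
```

```bash
python3 -c "
from look import *
T,im=look(['recess_mouth','recess_floor','tray_front','hexset','tray_unit'],'w4')
print(T.round(4).tolist())
"
```

```text
recess_mouth [([365.0, 25.2], 0.73)]
recess_floor [([357.5, 37.8], 0.94), ([365.6, 24.7], 0.29)]
tray_front []
hexset [([326.0, 300.9], 0.96), ([59.6, 191.4], 0.89)]
tray_unit [([461.1, 16.8], 0.63)]
[[-0.2064, 0.9785, -0.0005, 0.5839], [0.9785, 0.2064, 0.0006, -0.1676], [0.0007, -0.0004, -1.0, 0.2447], [0.0, 0.0, 0.0, 1.0]]
```

View pics/w4.png

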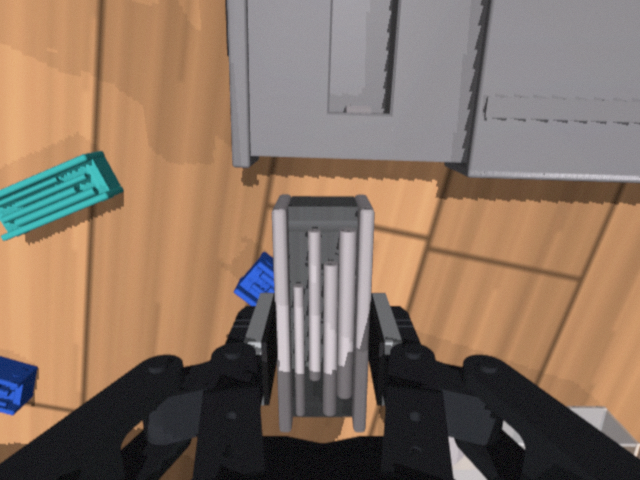

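The view shows the held set at (325,310), the recess mouth's columns 330–393 with its near end at row 112, the tray's front panel at column 240, and the housing from column 470. Moving closer for a second view.

{"fn": "servo_tool", "kwargs": {"series": [{"x":2.7,"y":0,"z":0,"rx":0,"ry":0,"rz":0,"jaw":2.5},{"x":2.7,"y":0,"z":0,"rx":0,"ry":0,"rz":0,"jaw":2.5},{"x":0,"y":0,"z":0,"rx":0,"ry":0,"rz":0,"jaw":2.5},{"x":0,"y":0,"z":0,"rx":0,"ry":0,"rz":0,"jaw":2.5}]}}

```text
clock: 6.0
position: [0.5723, -0.1168, 0.2451]
orientation: [0.0, 0.632, 0.775, -0.0]
contact_force: [0.3, -0.9, -1.8]
gripper_width: 0.0331
grasp_force: 41.1
```

```bash
python3 -c "
from look import *
T,im=look(['recess_mouth','recess_floor','tray_front','tray_unit'],'w5')
print(T.round(4).tolist())
"
```

```text
recess_mouth [([364.7, 115.1], 0.96)]
recess_floor [([360.3, 117.4], 0.96), ([363.6, 115.5], 0.47)]
tray_front [([234.5, 86.4], 0.6)]
tray_unit [([451.7, 91.9], 0.89)]
[[-0.2013, 0.9795, 0.0001, 0.5723], [0.9795, 0.2013, -0.0005, -0.1168], [-0.0005, 0.0, -1.0, 0.2451], [0.0, 0.0, 0.0, 1.0]]
```

View pics/w5.png

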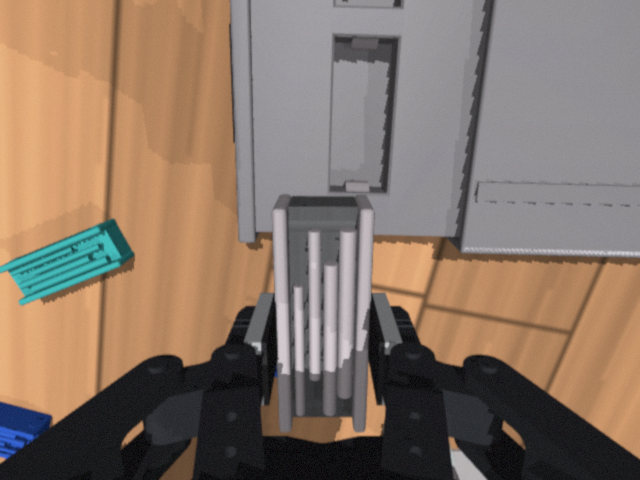

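The recess corners are at about (332,36), (400,36), (388,193) and (330,192). The end clips show at (365,42) and (357,186), and the held set's top corners at (274,197), (373,197), (367,431) and (278,431).

```bash
python3 -c "
from h import *
T4=np.load('w4_T.npy');T5=np.load('w5_T.npy')
for a,b in (((329,112),(330,192)),((392,113),(388.5,193)),((248,160),(254,237)),((233,163),(238,241))):
    X,r=tri([ray('wrist',a,T4),ray('wrist',b,T5)]); print('tri',X.round(4),np.round(r,4))
C=np.array([onz('wrist',p,.042,T5) for p in ((332,36),(400,36),(388.5,193),(330,192))]);print(C.round(4),C.mean(0))
l=C[0]+C[1]-C[2]-C[3];print('yaw',np.degrees(np.arctan2(l[1],l[0])),np.linalg.norm(l)/2, 'w',np.linalg.norm(C[0]-C[1]),np.linalg.norm(C[2]-C[3]))
for a,b in (((332,36),(330,192)),((400,36),(388.5,193)),((247,0),(254,237))):
    d=onz('wrist',a,.042,T5)-onz('wrist',b,.042,T5);print(np.degrees(np.arctan2(d[1],d[0])))
print('tool yaw',np.degrees(np.arctan2(T5[1,0],T5[0,0])))
for n,p in (('mouth',(364.7,115.1)),): print(n,onz('wrist',p,.042,T5))
print('floor',onz('wrist',(360.3,117.4),.016,T5))
M=imaging.camera_model('wrist')['T_tool_cam'];M=np.array(M);K,_,_=cam('wrist',T5)
H=[]
for p in ((274,197),(373,197),(367,431),(278,431)):
    v=M[:3,:3]@np.array([(p[0]-K[0,2])/K[0,0],-(p[1]-K[1,2])/K[0,0],-1]);c=M[:3,3];H.append(c+v*(.060-c[2])/v[2])
H=np.array(H);print('held tool frame',H.round(4).tolist(),H.mean(0))
"
```

```text
tri [ 0.5726 -0.0942  0.0422] [0.0002 0.0002]
tri [ 0.6116 -0.0866  0.0436] [0.0001 0.0001]
tri [ 0.5278 -0.1339  0.049 ] [0.0002 0.0002]
tri [ 0.5188 -0.1372  0.0533] [0.0004 0.0004]
[[ 0.5541  0.      0.042 ]
 [ 0.5945  0.0083  0.042 ]
 [ 0.6118 -0.0869  0.042 ]
 [ 0.5728 -0.0942  0.042 ]] [ 0.5832981  -0.04319993  0.042     ]
yaw 100.74747276229158 0.09643312960502928 w 0.04129177708375306 0.039642308956728746
101.23777730937672
100.2607598632437
100.41417859815203
tool yaw 101.61563485036481
mouth [ 0.5842276  -0.04085907  0.042     ]
floor [ 0.584158   -0.04292459  0.016     ]
held tool frame [[0.049, -0.0158, 0.06], [0.049, 0.0163, 0.06], [-0.0444, 0.0175, 0.06], [-0.0444, -0.0174, 0.06]] [0.00228007 0.00013889 0.06      ]
```

The recess triangulates to z = 42 mm and measures 96 x 40 mm, which is right. Moving above it.

{"fn": "servo_tool", "kwargs": {"series": [{"x":3.5,"y":1.3,"z":1,"rx":0,"ry":0,"rz":0.9,"jaw":2.5},{"x":3.4,"y":1.3,"z":3,"rx":0,"ry":0,"rz":0,"jaw":2.5},{"x":0,"y":0,"z":3,"rx":0,"ry":0,"rz":0,"jaw":2.5},{"x":0,"y":0,"z":2.5,"rx":0,"ry":0,"rz":0,"jaw":2.5},{"x":0,"y":0,"z":0,"rx":0,"ry":0,"rz":0,"jaw":2.5},{"x":0,"y":0,"z":0,"rx":0,"ry":0,"rz":0,"jaw":2.5}]}}

```text
clock: 6.85
position: [0.5848, -0.0444, 0.1502]
orientation: [-0.0, 0.638, 0.77, -0.0]
contact_force: [-0.0, 0.7, -1.3]
gripper_width: 0.0326
grasp_force: 41.1
```

```bash
python3 -c "
from h import *
T=T_tool();x=T[:3,:3]
print(T[:3,3],'yaw',np.degrees(np.arctan2(x[1,0],x[0,0])),'need tool cm',x.T@(np.array([.5835,-.0442,.140])-T[:3,3])*100)
a=imaging.read_camera('scene');b=imaging.read_camera('side')
o=np.zeros((600,640,3),np.uint8);o[:300]=cv2.resize(a[200:300,240:453],(640,300),interpolation=2);o[300:]=cv2.resize(b[180:280,200:413],(640,300),interpolation=2);cv2.imwrite('pics/c2.png',o[:,:,::-1])
for n in('scene','side'):print(n,proj(n,[.5833,-.0432,.042]).round(1),imaging.mark_of('recess_mouth',n)[:2],imaging.mark_of('hexset',n)[:5])
"
```

```text
[ 0.58482275 -0.04443096  0.15015522] yaw 100.67564902899518 need tool cm [ 0.04719094 -0.12539976  1.01556078]
scene [346.  259.5] [{'point': [347.9, 261.5], 'conf': 0.77}] [{'point': [166.6, 246.7], 'conf': 0.91}, {'point': [249.1, 242.4], 'conf': 0.84}, {'point': [255.9, 300.3], 'conf': 0.72}, {'point': [346.4, 246.5], 'conf': 0.64}]
side [288.1 231.3] [{'point': [287.3, 229.2], 'conf': 0.72}] [{'point': [286.3, 223.3], 'conf': 0.96}, {'point': [384.4, 254.6], 'conf': 0.84}, {'point': [344.1, 220.7], 'conf': 0.71}, {'point': [445.2, 242.6], 'conf': 0.51}]
```

View pics/c2.png

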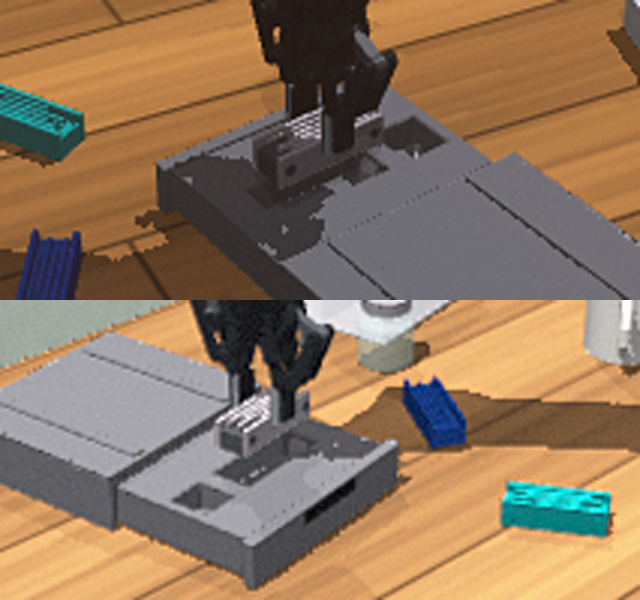

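The held set hangs just above the recess (scene crop at about (320,150), side crop at (262,420)), lined up. Lowering it carefully.

{"fn": "servo_tool", "kwargs": {"series": [{"x":0,"y":-0.1,"z":1,"rx":0,"ry":0,"rz":0,"jaw":2.5},{"x":0,"y":0,"z":0.6,"rx":0,"ry":0,"rz":0,"jaw":2.5},{"x":0,"y":0,"z":0.4,"rx":0,"ry":0,"rz":0,"jaw":2.5},{"x":0,"y":0,"z":0.3,"rx":0,"ry":0,"rz":0,"jaw":2.5},{"x":0,"y":0,"z":0.3,"rx":0,"ry":0,"rz":0,"jaw":2.5},{"x":0,"y":0,"z":0,"rx":0,"ry":0,"rz":0,"jaw":2.5}]}}

```text
clock: 7.75
position: [0.5835, -0.0441, 0.1234]
orientation: [-0.0, 0.638, 0.77, -0.0]
contact_force: [0.3, 0.1, -1.9]
gripper_width: 0.0329
grasp_force: 41.2
```

Already about 5 mm into the recess with no contact. Continuing.

{"fn": "servo_tool", "kwargs": {"series": [{"x":0,"y":0,"z":0.3,"rx":0,"ry":0,"rz":0,"jaw":2.5},{"x":0,"y":0,"z":0.3,"rx":0,"ry":0,"rz":0,"jaw":2.5},{"x":0,"y":0,"z":0.2,"rx":0,"ry":0,"rz":0,"jaw":2.5},{"x":0,"y":0,"z":0,"rx":0,"ry":0,"rz":0,"jaw":2.5}]}}

```text
clock: 8.15
position: [0.5837, -0.0439, 0.1158]
orientation: [-0.0, 0.638, 0.77, 0.0]
contact_force: [0.8, 0.4, -2.2]
gripper_width: 0.0327
grasp_force: 41.2
```

{"fn": "servo_tool", "kwargs": {"series": [{"x":0,"y":0,"z":0.1,"rx":0,"ry":0,"rz":0,"jaw":2.5},{"x":0,"y":0,"z":0.1,"rx":0,"ry":0,"rz":0,"jaw":2.5},{"x":0,"y":0,"z":0,"rx":0,"ry":0,"rz":0,"jaw":2.5}]}}

```text
clock: 8.45
position: [0.584, -0.0441, 0.1141]
orientation: [0.0, 0.638, 0.77, 0.0]
contact_force: [0.9, -0.4, 2.4]
gripper_width: 0.0328
grasp_force: 41.6
```

Contact, with the set sitting on the clips. Releasing and rising.

{"fn": "servo_tool", "kwargs": {"series": [{"x":0,"y":0,"z":0,"rx":0,"ry":0,"rz":0,"jaw":5},{"x":0,"y":0,"z":0,"rx":0,"ry":0,"rz":0,"jaw":5},{"x":0,"y":0,"z":-1.5,"rx":0,"ry":0,"rz":0,"jaw":5},{"x":0,"y":0,"z":-2.5,"rx":0,"ry":0,"rz":0,"jaw":5},{"x":0,"y":0,"z":0,"rx":0,"ry":0,"rz":0,"jaw":0},{"x":0,"y":0,"z":0,"rx":0,"ry":0,"rz":0,"jaw":0},{"x":0,"y":0,"z":0,"rx":0,"ry":0,"rz":0,"jaw":0},{"x":0,"y":0,"z":0,"rx":0,"ry":0,"rz":0,"jaw":0},{"x":0,"y":0,"z":0,"rx":0,"ry":0,"rz":0,"jaw":0}]}}

```text
clock: 9.35
position: [0.5832, -0.0441, 0.1533]
orientation: [-0.0, 0.638, 0.77, -0.0]
contact_force: [0.4, 0.5, -0.0]
gripper_width: 0.0003
grasp_force: 0.0
```

```bash
python3 -c "
from h import *
print(get_obs()['gripper_width'],get_obs()['contact_force'])
imaging.read_camera('side');imaging.read_camera('scene')
for n in('scene','side'):print(n,'expected proud',proj(n,[.5833,-.0432,.028]).round(1),imaging.mark_of('hexset',n)[:5],imaging.mark_of('recess_floor',n)[:1])
"
```

```text
0.0002915768098075872 [ 0.36379519  0.47053667 -0.04915666]
scene expected proud [346.  264.7] [{'point': [167.5, 248.0], 'conf': 0.91}, {'point': [247.6, 246.4], 'conf': 0.91}, {'point': [258.7, 300.0], 'conf': 0.83}, {'point': [345.6, 262.4], 'conf': 0.75}] [{'point': [346.0, 271.2], 'conf': 0.92}]
side expected proud [288.1 235.9] [{'point': [385.4, 253.9], 'conf': 0.93}, {'point': [285.9, 237.4], 'conf': 0.72}, {'point': [447.0, 240.3], 'conf': 0.54}, {'point': [344.6, 222.5], 'conf': 0.54}] [{'point': [287.9, 240.6], 'conf': 0.81}]
```

The set is seated loosely where expected. Pressing with the closed fingertips.

{"fn": "servo_tool", "kwargs": {"series": [{"x":0,"y":0,"z":1.2,"rx":0,"ry":0,"rz":0,"jaw":0},{"x":0,"y":0,"z":1.0,"rx":0,"ry":0,"rz":0,"jaw":0},{"x":0,"y":0,"z":0.4,"rx":0,"ry":0,"rz":0,"jaw":0},{"x":0,"y":0,"z":0.3,"rx":0,"ry":0,"rz":0,"jaw":0},{"x":0,"y":0,"z":0,"rx":0,"ry":0,"rz":0,"jaw":0}]}}

```text
clock: 10.15
position: [0.5833, -0.0441, 0.1243]
orientation: [-0.0, 0.638, 0.77, -0.0]
contact_force: [0.4, -0.8, -0.4]
gripper_width: 0.0002
grasp_force: 0.0
```

{"fn": "servo_tool", "kwargs": {"series": [{"x":0,"y":0,"z":0.3,"rx":0,"ry":0,"rz":0,"jaw":0},{"x":0,"y":0,"z":0.3,"rx":0,"ry":0,"rz":0,"jaw":0},{"x":0,"y":0,"z":0,"rx":0,"ry":0,"rz":0,"jaw":0}]}}

```text
clock: 10.45
position: [0.5835, -0.0441, 0.1186]
orientation: [-0.0, 0.638, 0.77, -0.0]
contact_force: [-0.5, -0.8, -0.0]
gripper_width: 0.0001
grasp_force: 0.0
```

{"fn": "servo_tool", "kwargs": {"series": [{"x":0,"y":0,"z":0.2,"rx":0,"ry":0,"rz":0,"jaw":0},{"x":0,"y":0,"z":0.2,"rx":0,"ry":0,"rz":0,"jaw":0},{"x":0,"y":0,"z":0,"rx":0,"ry":0,"rz":0,"jaw":0}]}}

```text
clock: 10.75
position: [0.5837, -0.0441, 0.1148]
orientation: [0.0, 0.638, 0.77, -0.0]
contact_force: [0.1, 0.1, -0.3]
gripper_width: -0.0001
grasp_force: 0.0
```

No contact even at flush height, so I need to look before going on. I'll take one composite of the three cameras.

```bash
python3 -c "
from h import *
a=imaging.read_camera('scene');b=imaging.read_camera('side');w=imaging.read_camera('wrist')
o=np.zeros((600,800,3),np.uint8);o[:300,:400]=cv2.resize(a[222:297,290:390],(400,300),interpolation=2);o[300:,:400]=cv2.resize(b[195:270,240:340],(400,300),interpolation=2)
o[:450,400:]=cv2.resize(w[30:480,120:520],(400,450));cv2.imwrite('pics/c3.png',o[:,:,::-1])
"
```

```text
(no output)
```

View pics/c3.png

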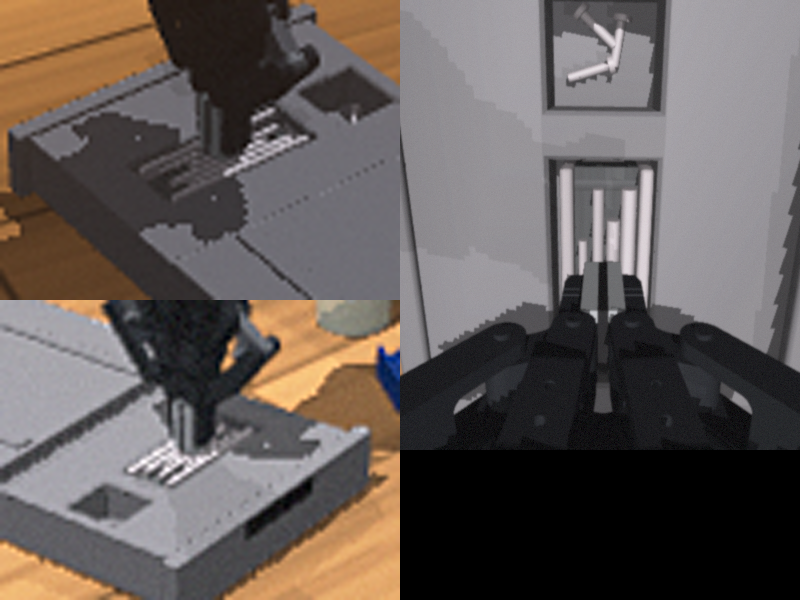

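The composite shows the set lying inside the recess, at or nearly at flush (scene crop (235,150), wrist part (600,230)), with the fingertips over it. I'll press on until there's firm contact.

{"fn": "servo_tool", "kwargs": {"series": [{"x":0,"y":0,"z":0.1,"rx":0,"ry":0,"rz":0,"jaw":0},{"x":0,"y":0,"z":0.1,"rx":0,"ry":0,"rz":0,"jaw":0},{"x":0,"y":0,"z":0,"rx":0,"ry":0,"rz":0,"jaw":0}]}}

```text
clock: 11.2
position: [0.5853, -0.0438, 0.1147]
orientation: [0.001, 0.638, 0.77, 0.001]
contact_force: [-1.6, 0.5, 12.1]
gripper_width: 0.0
grasp_force: 6.2
```

{"fn": "servo_tool", "kwargs": {"series": [{"x":0,"y":0,"z":0.1,"rx":0,"ry":0,"rz":0,"jaw":0},{"x":0,"y":0,"z":0.1,"rx":0,"ry":0,"rz":0,"jaw":0},{"x":0,"y":0,"z":0,"rx":0,"ry":0,"rz":0,"jaw":0}]}}

```text
clock: 11.5
position: [0.5872, -0.0434, 0.1146]
orientation: [0.003, 0.638, 0.77, 0.003]
contact_force: [-1.2, 0.4, 24.1]
gripper_width: -0.0001
grasp_force: 11.7
```

Solid at 24 N with the tips at 41.6 mm, which is flush. I'll back off, then measure the set's top in the wrist image.

{"fn": "servo_tool", "kwargs": {"series": [{"x":0,"y":0,"z":-1.0,"rx":0,"ry":0,"rz":0,"jaw":0},{"x":0,"y":0,"z":-3,"rx":0,"ry":0,"rz":0,"jaw":0},{"x":-3,"y":0,"z":-3,"rx":0,"ry":0,"rz":0,"jaw":0},{"x":-3.5,"y":0,"z":-3,"rx":0,"ry":0,"rz":0,"jaw":0},{"x":-2,"y":0,"z":0,"rx":0,"ry":0,"rz":0,"jaw":0},{"x":0,"y":0,"z":0,"rx":0,"ry":0,"rz":0,"jaw":0}]}}

```text
clock: 12.1
position: [0.5998, -0.1324, 0.2117]
orientation: [0.002, 0.64, 0.768, -0.001]
contact_force: [-0.8, 0.3, -0.5]
gripper_width: -0.0
grasp_force: 0.0
```

```bash
python3 -c "
from look import *
T,im=look(['hexset','recess_mouth','recess_floor','tray_front'],'w6')
print(T.round(4).tolist())
for d in imaging.silhouettes('hexset','wrist'):
    c=im[d['mask']].astype(float).mean(0)
    if c.max()-c.min()>30: continue
    v=cv2.boxPoints(cv2.minAreaRect(max(cv2.findContours(d['mask'].astype(np.uint8),0,2)[0],key=len)))
    for z in (.042,.055):
        w=np.array([onz('wrist',p,z,T)[:2] for p in v]); print(z,d['conf'],w.mean(0).round(4),[np.linalg.norm(w[i]-w[i-1]).round(4) for i in(0,1)])
for n in('scene','side'):
    im=imaging.read_camera(n)
    print(n,'home',proj(n,[.5833,-.0432,.016]).round(1),'proud',proj(n,[.5833,-.0432,.029]).round(1),[(d['point'],d['conf']) for d in imaging.mark_of('hexset',n)])
    for d in imaging.silhouettes('hexset',n): print(d['box'],round(d['conf'],2))
    for z in (.042,.055):
        P=np.array([proj(n,[.5833+sx*.045*-.187+sy*.017*.982,-.0432+sx*.045*.982+sy*.017*.187,z]) for sx in(1,-1) for sy in(1,-1)]);print(z,P.min(0).round(1),P.max(0).round(1))
"
```

```text
hexset [([10.9, 249.7], 0.71), ([329.7, 83.3], 0.59), ([267.1, 353.4], 0.56)]
recess_mouth []
recess_floor []
tray_front [([178.2, 47.2], 0.73)]
[[-0.1803, 0.9836, 0.0015, 0.5998], [0.9836, 0.1803, -0.0029, -0.1324], [-0.0031, 0.001, -1.0, 0.2117], [0.0, 0.0, 0.0, 1.0]]
0.042 0.69 [ 0.5892 -0.0454] [np.float64(0.0842), np.float64(0.0333)]
0.055 0.69 [ 0.589 -0.046] [np.float64(0.0796), np.float64(0.0315)]
scene home [345.9 269.1] proud [346.  264.3] [([248.4, 246.3], 0.87), ([348.7, 268.7], 0.82), ([257.3, 299.4], 0.82), ([166.1, 247.1], 0.72), ([375.6, 286.9], 0.71)]
[156.2, 230.1, 178.6, 260.0] 0.89
[245.8, 277.2, 267.1, 315.1] 0.81
[228.1, 229.3, 266.6, 252.4] 0.78
[327.7, 247.1, 365.2, 273.4] 0.59
0.042 [324.3 248.2] [367.5 271.5]
0.055 [324.2 243.3] [367.6 266.5]
side home [288.2 239.9] proud [288.1 235.6] [([383.4, 254.7], 0.94), ([286.8, 243.0], 0.82), ([447.0, 241.7], 0.61), ([344.4, 219.6], 0.53)]
[180.1, 291.0, 205.4, 329.0] 0.71
[271.0, 224.6, 299.8, 240.7] 0.67
[335.4, 203.9, 354.2, 227.7] 0.64
[429.2, 225.2, 442.2, 241.5] 0.62
[365.3, 242.6, 403.5, 259.1] 0.56
[183.5, 192.8, 330.2, 274.2] 0.24
0.042 [272.  222.5] [303.6 240.5]
0.055 [271.9 218.2] [303.6 236.1]
```

The set is home: its outline matches the z = 42 mm prediction in the scene and side views. Next I turn the tool so that its x axis points along the closing direction, and go in front of the tray.

{"fn": "servo_tool", "kwargs": {"series": [{"x":0,"y":0,"z":0,"rx":0,"ry":0,"rz":8.5,"jaw":0},{"x":0,"y":0,"z":0,"rx":0,"ry":0,"rz":8.5,"jaw":0},{"x":0,"y":0,"z":0,"rx":0,"ry":0,"rz":8.5,"jaw":0},{"x":0,"y":0,"z":0,"rx":0,"ry":0,"rz":8.5,"jaw":0},{"x":0,"y":0,"z":0,"rx":0,"ry":0,"rz":8.5,"jaw":0},{"x":0,"y":0,"z":0,"rx":0,"ry":0,"rz":8.5,"jaw":0},{"x":0,"y":0,"z":0,"rx":0,"ry":0,"rz":8.5,"jaw":0},{"x":0,"y":0,"z":0,"rx":0,"ry":0,"rz":8.5,"jaw":0},{"x":0,"y":0,"z":0,"rx":0,"ry":0,"rz":8.5,"jaw":0},{"x":0,"y":0,"z":0,"rx":0,"ry":0,"rz":8.5,"jaw":0}]}}

```text
clock: 13.7
position: [0.5995, -0.1275, 0.2109]
orientation: [-0.0, 0.991, 0.134, 0.0]
contact_force: [-0.4, 0.1, -0.5]
gripper_width: -0.0001
grasp_force: 0.0
```

{"fn": "servo_tool", "kwargs": {"series": [{"x":0,"y":0,"z":0,"rx":0,"ry":0,"rz":4.7,"jaw":0},{"x":-3.4,"y":-2.8,"z":0,"rx":0,"ry":0,"rz":0,"jaw":0},{"x":-3.4,"y":-2.8,"z":0,"rx":0,"ry":0,"rz":0,"jaw":0},{"x":-3.4,"y":-2.8,"z":0,"rx":0,"ry":0,"rz":0,"jaw":0},{"x":-3.3,"y":-2.7,"z":0,"rx":0,"ry":0,"rz":0,"jaw":0},{"x":0,"y":0,"z":0,"rx":0,"ry":0,"rz":0,"jaw":0},{"x":0,"y":0,"z":0,"rx":0,"ry":0,"rz":0,"jaw":0}]}}

```text
clock: 14.4
position: [0.4457, -0.0442, 0.2113]
orientation: [0.0, 0.995, 0.097, 0.0]
contact_force: [1.0, 0.2, 1.0]
gripper_width: -0.0001
grasp_force: 0.0
```

```bash
python3 -c "
from look import *
T,im=look(['tray_front','tray_unit'],'w7'); print(T.round(4).tolist(),np.degrees(np.arctan2(T[1,0],T[0,0])))
imaging.read_camera('scene');imaging.read_camera('side')
R2={}
for q in('tray_front','tray_unit'):
    p=[(n,imaging.mark_of(q,n)[:1]) for n in('scene','side')]; 
    print(q,p); 
    if all(x for _,x in p): print(tri([ray(n,x[0]['point']) for n,x in p]))
    for d in imaging.mark_of(q,'wrist')[:1]: print('wrist',onz('wrist',d['point'],.03 if 'front' in q else 0,T))
"
```

```text
tray_front [([330.9, 138.1], 0.86)]
tray_unit []
[[0.9813, 0.1925, 0.0008, 0.4457], [0.1925, -0.9813, -0.0001, -0.0442], [0.0008, 0.0003, -1.0, 0.2113], [0.0, 0.0, 0.0, 1.0]] 11.096323749115436
tray_front [('scene', [{'point': [330.6, 239.1], 'conf': 0.65}]), ('side', [{'point': [307.7, 246.2], 'conf': 0.74}])]
(array([ 0.49880043, -0.03615095,  0.03803755]), [np.float64(0.0024933954887180493), np.float64(0.002493395488717976)])
wrist [ 0.50386339 -0.03715793  0.03      ]
tray_unit [('scene', []), ('side', [{'point': [259.0, 237.5], 'conf': 0.88}])]
```

{"fn": "servo_tool", "kwargs": {"series": [{"x":0,"y":0.3,"z":4,"rx":0,"ry":0,"rz":0,"jaw":0},{"x":0,"y":0,"z":4,"rx":0,"ry":0,"rz":0,"jaw":0},{"x":0,"y":0,"z":4,"rx":0,"ry":0,"rz":0,"jaw":0},{"x":0,"y":0,"z":0,"rx":0,"ry":0,"rz":0,"jaw":0},{"x":1.5,"y":0,"z":0,"rx":0,"ry":0,"rz":0,"jaw":0},{"x":1.5,"y":0,"z":0,"rx":0,"ry":0,"rz":0,"jaw":0},{"x":1,"y":0,"z":0,"rx":0,"ry":0,"rz":0,"jaw":0},{"x":0.5,"y":0,"z":0,"rx":0,"ry":0,"rz":0,"jaw":0},{"x":0.5,"y":0,"z":0,"rx":0,"ry":0,"rz":0,"jaw":0}]}}

```text
clock: 15.85
position: [0.495, -0.0382, 0.0916]
orientation: [0.0, 0.995, 0.096, -0.001]
contact_force: [-1.6, 0.1, 1.9]
gripper_width: 0.0
grasp_force: 1.2
```

{"fn": "servo_tool", "kwargs": {"series": [{"x":1,"y":0,"z":0,"rx":0,"ry":0,"rz":0,"jaw":0},{"x":1.5,"y":0,"z":0,"rx":0,"ry":0,"rz":0,"jaw":0},{"x":1.5,"y":0,"z":0,"rx":0,"ry":0,"rz":0,"jaw":0},{"x":1.5,"y":0,"z":0,"rx":0,"ry":0,"rz":0,"jaw":0},{"x":1.5,"y":0,"z":0,"rx":0,"ry":0,"rz":0,"jaw":0},{"x":1.5,"y":0,"z":0,"rx":0,"ry":0,"rz":0,"jaw":0},{"x":1,"y":0,"z":0,"rx":0,"ry":0,"rz":0,"jaw":0},{"x":0.5,"y":0,"z":0,"rx":0,"ry":0,"rz":0,"jaw":0},{"x":0,"y":0,"z":0,"rx":0,"ry":0,"rz":0,"jaw":0}]}}

```text
clock: 16.75
position: [0.5943, -0.0183, 0.091]
orientation: [-0.0, 0.995, 0.096, 0.001]
contact_force: [0.8, 0.1, -1.1]
gripper_width: -0.0002
grasp_force: 0.0
```

{"fn": "servo_tool", "kwargs": {"series": [{"x":0.6,"y":0,"z":0,"rx":0,"ry":0,"rz":0,"jaw":0},{"x":0.6,"y":0,"z":0,"rx":0,"ry":0,"rz":0,"jaw":0},{"x":0.4,"y":0,"z":0,"rx":0,"ry":0,"rz":0,"jaw":0},{"x":0.4,"y":0,"z":0,"rx":0,"ry":0,"rz":0,"jaw":0}]}}

```text
clock: 17.15
position: [0.6133, -0.0149, 0.0908]
orientation: [-0.0, 0.995, 0.096, -0.0]
contact_force: [-2.7, -0.7, -0.1]
gripper_width: 0.0001
grasp_force: 1.1
```

{"fn": "servo_tool", "kwargs": {"series": [{"x":0.3,"y":0,"z":0,"rx":0,"ry":0,"rz":0,"jaw":0},{"x":0.3,"y":0,"z":0,"rx":0,"ry":0,"rz":0,"jaw":0}]}}

```text
clock: 17.35
position: [0.6191, -0.0138, 0.0908]
orientation: [0.0, 0.995, 0.096, -0.0]
contact_force: [-1.5, 0.1, -0.3]
gripper_width: 0.0001
grasp_force: 1.1
```

{"fn": "servo_tool", "kwargs": {"series": [{"x":0.3,"y":0,"z":0,"rx":0,"ry":0,"rz":0,"jaw":0},{"x":0.3,"y":0,"z":0,"rx":0,"ry":0,"rz":0,"jaw":0}]}}

```text
clock: 17.55
position: [0.625, -0.0127, 0.0908]
orientation: [0.0, 0.995, 0.096, -0.0]
contact_force: [-0.8, -0.8, -1.1]
gripper_width: -0.0001
grasp_force: 1.1
```

{"fn": "servo_tool", "kwargs": {"series": [{"x":0.2,"y":0,"z":0,"rx":0,"ry":0,"rz":0,"jaw":0},{"x":0.2,"y":0,"z":0,"rx":0,"ry":0,"rz":0,"jaw":0}]}}

```text
clock: 17.75
position: [0.6257, -0.0127, 0.0905]
orientation: [0.0, 0.995, 0.096, -0.004]
contact_force: [-15.9, -2.9, 13.3]
gripper_width: -0.0003
grasp_force: 8.4
```

End stop reached at the expected place. One small firm push, then back off and check.

{"fn": "servo_tool", "kwargs": {"series": [{"x":0.1,"y":0,"z":0,"rx":0,"ry":0,"rz":0,"jaw":0},{"x":0,"y":0,"z":0,"rx":0,"ry":0,"rz":0,"jaw":0}]}}

```text
clock: 17.95
position: [0.6258, -0.0127, 0.0905]
orientation: [0.0, 0.995, 0.096, -0.005]
contact_force: [-15.8, -2.4, 12.9]
gripper_width: 0.0001
grasp_force: 8.0
```

{"fn": "servo_tool", "kwargs": {"series": [{"x":-1,"y":0,"z":0,"rx":0,"ry":0,"rz":0,"jaw":0},{"x":-3,"y":0,"z":0,"rx":0,"ry":0,"rz":0,"jaw":0},{"x":-4,"y":0,"z":-2,"rx":0,"ry":0,"rz":0,"jaw":0},{"x":-4,"y":0,"z":-4,"rx":0,"ry":0,"rz":0,"jaw":0},{"x":0,"y":0,"z":-4,"rx":0,"ry":0,"rz":0,"jaw":0},{"x":0,"y":0,"z":0,"rx":0,"ry":0,"rz":0,"jaw":0},{"x":0,"y":0,"z":0,"rx":0,"ry":0,"rz":0,"jaw":0}]}}

```text
clock: 18.65
position: [0.5183, -0.0335, 0.1877]
orientation: [0.0, 0.995, 0.096, 0.003]
contact_force: [-0.2, -0.1, 0.1]
gripper_width: -0.0002
grasp_force: 0.0
```

```bash
python3 -c "
from look import *
T,im=look(['tray_front','tray_unit','hexset'],'w8'); print(T[:3,3])
g=cv2.cvtColor(im,7).astype(int)
imaging.read_camera('scene');imaging.read_camera('side')
for q in('tray_front','tray_unit','level','hexset'):
    p=[(n,imaging.mark_of(q,n)) for n in('scene','side')]; print(q,[[(np.round(d['point'],1).tolist(),round(d['conf'],2)) for d in x] for _,x in p])
    if q!='hexset' and all(x for _,x in p): print(tri([ray(n,x[0]['point']) for n,x in p]))
# sample along closing axis over housing's right part at top of panel
u=np.array([.983,.184]);n=np.array([-.184,.983])
for l in(-.20,-.16,-.10,-.06):
    print(l,[(round(s,3),int(g[int(p[1]),int(p[0])])) for s in np.arange(.596,.664,.004) for p in [proj('wrist',np.r_[s*u+l*n,.045],T)] if 0<=p[0]<640 and 0<=p[1]<480])
"
```

```text
tray_front [([330.2, 17.2], 0.76)]
tray_unit [([331.7, 4.8], 0.9)]
hexset []
[ 0.51829416 -0.03347621  0.18773183]
tray_front [[([369.3, 272.6], 0.57)], [([193.8, 313.2], 0.26)]]
(array([ 0.55897815,  0.15084125, -0.08635693]), [np.float64(0.10518009113934433), np.float64(0.10518009113934428)])
tray_unit [[([374.9, 287.5], 0.84)], [([263.1, 238.6], 0.58)]]
(array([ 0.65049509, -0.01120152,  0.00374117]), [np.float64(0.002021293290003604), np.float64(0.0020212932900035767)])
level [[([456.4, 220.5], 0.7)], [([194.5, 312.2], 0.64)]]
(array([ 0.51453074,  0.29470333, -0.00089354]), [np.float64(0.0016787566627114753), np.float64(0.0016787566627116275)])
hexset [[([169.1, 246.5], 0.68), ([252.3, 245.6], 0.67), ([254.2, 301.3], 0.58)], [([383.9, 255.1], 0.93), ([341.9, 221.8], 0.66), ([445.9, 240.8], 0.42)]]
-0.2 [(np.float64(0.596), 161), (np.float64(0.6), 158), (np.float64(0.604), 159), (np.float64(0.608), 152), (np.float64(0.612), 151), (np.float64(0.616), 48), (np.float64(0.62), 47), (np.float64(0.624), 135), (np.float64(0.628), 137)]
-0.16 [(np.float64(0.596), 161), (np.float64(0.6), 164), (np.float64(0.604), 162), (np.float64(0.608), 153), (np.float64(0.612), 114), (np.float64(0.616), 46), (np.float64(0.62), 7), (np.float64(0.624), 132)]
-0.1 [(np.float64(0.596), 149), (np.float64(0.6), 162), (np.float64(0.604), 159), (np.float64(0.608), 160), (np.float64(0.612), 160), (np.float64(0.616), 62), (np.float64(0.62), 12), (np.float64(0.624), 119)]
-0.06 [(np.float64(0.596), 136), (np.float64(0.6), 149), (np.float64(0.604), 161), (np.float64(0.608), 155), (np.float64(0.612), 161), (np.float64(0.616), 73), (np.float64(0.62), 47), (np.float64(0.624), 114)]
```

{"fn": "servo_tool", "kwargs": {"series": [{"x":2,"y":0,"z":-4,"rx":0,"ry":0,"rz":0,"jaw":0},{"x":2,"y":0,"z":-4,"rx":0,"ry":0,"rz":0,"jaw":0},{"x":0,"y":0,"z":0,"rx":0,"ry":0,"rz":0,"jaw":0},{"x":0,"y":0,"z":0,"rx":0,"ry":0,"rz":0,"jaw":0}]}}

```text
clock: 19.75
position: [0.5564, -0.026, 0.2669]
orientation: [0.0, 0.995, 0.096, 0.001]
contact_force: [-0.9, 0.2, -1.0]
gripper_width: -0.0001
grasp_force: 0.0
```

```bash
python3 -c "
from look import *
T,im=look(['tray_front','tray_unit','hexset'],'w9'); print(T[:3,3])
g=cv2.cvtColor(im,7).astype(int)
u=np.array([.983,.184]);n=np.array([-.184,.983])
for l in(-.20,-.16,-.10,-.06):
    print(l,[(int(1000*s),int(g[int(p[1]),int(p[0])])) for s in np.arange(.604,.672,.002) for p in [proj('wrist',np.r_[s*u+l*n,.045],T)] if 0<=p[0]<640 and 0<=p[1]<480])
"
```

```text
tray_front [([329.8, 100.7], 0.92)]
tray_unit [([328.5, 82.1], 0.71)]
hexset [([580.4, 229.3], 0.76)]
[ 0.55640665 -0.02602574  0.2669149 ]
-0.2 [(604, 156), (606, 158), (608, 156), (610, 157), (612, 161), (614, 154), (616, 152), (618, 140), (620, 82), (622, 88), (624, 134), (626, 142), (628, 140), (630, 129), (632, 128), (634, 66), (636, 124), (638, 133), (640, 126), (642, 138), (644, 139), (646, 138), (648, 138), (650, 139), (652, 140), (654, 137), (656, 139), (658, 135), (660, 140), (662, 140), (664, 139), (666, 137), (668, 138), (670, 140), (672, 138)]
-0.16 [(604, 162), (606, 167), (608, 162), (610, 163), (612, 157), (614, 156), (616, 157), (618, 150), (620, 80), (622, 51), (624, 123), (626, 140), (628, 142), (630, 135), (632, 130), (634, 78), (636, 109), (638, 144), (640, 142), (642, 146), (644, 143), (646, 144), (648, 146), (650, 146), (652, 143), (654, 141), (656, 142), (658, 143), (660, 143), (662, 141), (664, 143), (666, 145), (668, 142), (670, 143), (672, 141)]
-0.1 [(604, 161), (606, 162), (608, 158), (610, 160), (612, 160), (614, 160), (616, 163), (618, 161), (620, 145), (622, 47), (624, 118), (626, 147), (628, 147), (630, 136), (632, 135), (634, 95), (636, 99), (638, 146), (640, 148), (642, 149), (644, 149), (646, 151), (648, 149), (650, 151), (652, 150), (654, 150), (656, 147), (658, 150), (660, 148), (662, 149), (664, 148), (666, 149), (668, 147), (670, 149), (672, 148)]
-0.06 [(604, 143), (606, 149), (608, 158), (610, 159), (612, 160), (614, 159), (616, 157), (618, 158), (620, 150), (622, 70), (624, 119), (626, 148), (628, 150), (630, 150), (632, 142), (634, 96), (636, 94), (638, 149), (640, 152), (642, 152), (644, 152), (646, 155), (648, 153), (650, 154), (652, 154), (654, 154), (656, 153), (658, 152), (660, 152), (662, 153), (664, 152), (666, 155), (668, 152), (670, 151), (672, 151)]
```

The panel's top spans 12 mm and meets the housing edge with only a thin seam, so the tray is fully shut. Handing in.

```bash
python3 -c "
from rig import order
print(order.finish_job())"
```

```text
the job is handed in; nothing more can be done
None
```

The steel hex key set is pressed home flush in its recess, keys up, and the tray is fully shut with it inside; the job was handed in at about 20 s. I deliberately touched nothing else on the bench, but re-measured only the level afterwards, and it hadn't moved.

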